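Build up a block stack and present its aligning pin

TASK

Finish the stack in the blue-cornered fixture: set the aluminium spacer squarely on the grey body inside the four corner guides, let go, then set the brass top plate squarely on the spacer and let go. Then draw the red-handled aligning pin out of its sloping green stand, turn it upright with its tapered end down, and hold it still over the hole of the top plate, tip a few centimetres above the plate, ready to be driven in; the program finishes while still holding the pin up there. Leave the pale plastic block and the square tube where they are.

Things in the scene. Friction and masses are not known exactly. Their poses are not given: they have to be found in the camera images.
- fixture: Fixed fixture: dark base plate 96x96x10 mm, origin under its centre, z up; in its middle a grey body block 54x54 mm, top at z 30 mm, with an 18 mm hole. Four blue L-shaped corner guides (legs 16 mm long, 6 mm thick) leave a square pocket 57.6 mm wide along x and y and rise to z 64 mm, the top 9 mm flaring outward. Each side is open over 37 mm between guides, room for a finger.
- body_top (a point): Centre of the grey body's top face, in the fixture (30 mm above the bench); same axes as the fixture. Spacer seated: its centre 9 mm above this point; top plate seated: its centre 27 mm above, its top 36 mm above. A fixed grey box 135 mm high stands beyond the fixture.
- spacer_mid (a point): Centre of the loose aluminium (silver) spacer, square block 54x54x18 mm, with an 18 mm hole through its centre along its z; x and y along its sides. About 140 g. It lies flat on the bench, z up.
- top_plate_mid (a point): Centre of the loose brass (yellow) top plate, square block 54x54x18 mm, with an 18 mm hole through its centre along its z; x and y along its sides. About 280 g. It lies flat on the bench, z up.
- pin: Loose aligning pin, 161 mm long, about 160 g, origin at the centre of its tapered tip, z from tip to head. Steel shank 14 mm in diameter, the first 25 mm tapering to 6 mm at the tip; round red grip 20 mm in diameter from 100 to 155 mm; steel head 15 mm in diameter. It stands tip down in the stand's socket, leaning.
- pin_tip (a point): Tip of the aligning pin (same axes as the pin).
- pin_grip (a point): Middle of the pin's red grip, 128 mm from the tip on the pin's axis (same axes as the pin: z from tip to head).
- pin_stand: Fixed green stand, base 110x70x10 mm from x -30 to 80 mm, origin on the bench, z up. Its socket, 17 mm square inside, 75 mm deep, open on top, leans 40 degrees from upright toward the stand's +x, away from the robot. Fixed round it: a tray wall 126 mm high to its left, cartons up to 210 mm high to its right beyond the fixture: carry the pin above or in front of them.
- stand_mouth (a point): Centre of the socket's mouth, 79 mm above the bench.
- nylon_block: Bystander, not to be disturbed: pale cream plastic block, 78x32x38 mm; origin under its centre.
- square_tube: Bystander, not to be disturbed: short dark square steel tube, 75x32x32 mm; origin under its centre.

How it is judged:
By the outcome, as a careful person would: the job done as asked, in the order asked, and still so for the second after the job is handed in, while the arm keeps its last pose, push and grip.
It also fails if it takes over 72 s, if anything falls off the work surface, if the arm or the gripper's body presses on something with over 40 N, if the wrist force passes 120 N, or if a joint passes its speed limit or range.

ROBOT

A 6-joint arm with a two-finger parallel gripper is mounted at the origin on a cart in front of the work surface, level with it; the furniture and walls round the work are solid. World frame = base frame: x ahead of the robot, y to its left, z up, the work surface at z = 0. Lengths are in m, angles in degrees, forces in N, time in s.
With the tool pointing down it reaches from about 0.275 to 1 m from the base axis. Payload 8.4 kg.
Tool frame: the origin (TCP) lies midway between the tips of the shut fingers; the grasp point (between the pads) lies 19 mm behind it; z points along the fingers, y is the line along which they close (so a half turn about z gives the same grasp; the last joint's range is limited). The gripper opens to 85 mm and grips with 20 to 120 N. Pads are 22 mm wide; open, the fingers measure 114 mm over their backs; the gripper's body (76 mm by 85 mm) begins 54 mm behind the grasp point. The pads swing forward as they close: fully open they stand 13 mm farther back than shut.
Start: joints at [64.378, 20.225, 93.587, -0, 66.188, -0.138], TCP at [0.269, 0.564, 0.231] pointing down, gripper open.
Joint ranges: [-150.9, 150.9], [-52.94, 120.26], [3.33, 152.33], [-74.26, 254.26], [0, 154.13], [-172.89, 172.89]. Speed limits (degrees/s): [127.2, 127.2, 159.86, 180, 180, 180].

INTERFACE

Orientations are given as [roll, pitch, yaw] about the fixed x, y, z axes, in that order (R = Rz(yaw) Ry(pitch) Rx(roll)).
In Python, from rig import monitor, eyes, close_job gives the robot as it stands.
- The arm moves only by the shell command python3 -m crank 'ROWS' [OPENING] [FORCE]. ROWS is JSON, a list of rows, each a list of 6 numbers: the shift along the tool's x, y, z in cm, then the turn, a rotation vector about the tool's x, y, z in rad. A call has 1 to 12 rows; each row shifts and turns the commanded pose from where the row before left it, along the tool's axes as they then stand; what a row does not reach is not made up. A row lasts 1/8 s, in which the tool goes at most 62.5 mm and 10.7 degrees, less where a joint would pass 70% of its speed; a pose out of reach is approached as far as the arm can. A call is refused whole if a number of a shift passes 6.25 or a number of a turn 0.188, either way. A call with a gripper value outside its range is refused whole. OPENING is the closure, from 0 (fully open) to 1 (shut), set as the call begins (- or left out, the last holds). The fingers move at their own pace and stop on an object; FORCE is the grip in N (left out, the last holds). Time passes only in rows, so rows that do not move let the fingers close. It gives the time, the measured TCP pose, the force, the opening and the grip force at its end, in the units of the state.
- monitor.sense(): the state, without advancing time (a new reading comes with each control period).
- eyes.snapshot(name): name is "side" or "top"; returns the picture (480x640x3 uint8, red, green, blue); there is no depth.
- eyes.camera_info(name): a dict with "vertical_fov" (degrees; the focal length in pixels is half the picture's height over the tangent of half this angle, whatever the lens; pixels are square), "cx", "cy" (the principal point, pixels), "R" (3x3) and "t" (3): a world point X has camera coordinates R X + t. Camera axes: x right, y down, z forward; pixel columns grow to the right and rows downward; lengths in m; the calibration is good to about 2 mm. A picture is of the moment at which its call begins. camera_info takes no time and is no camera call.
- close_job(): hands the job in; it is judged then, once.
Trained networks look in the newest picture that a camera, given by its name, has taken for a name from the list of things; names that differ only in an ending like _2 or _b are one class to them, and where a whole thing is asked for, a point or a joint stands for the part that bears it (a point fixed in the world has none). Each returns a list of dicts, best first, with "score" (0 to 1); they miss things now and then, are a little off and sometimes report something else, mostly with a low value. They report only what shows in the picture. A call takes as long as a camera call.
- eyes.recognise(camera, label): "bbox" ([left, top, right, bottom] in pixels, round what is visible of it).
The state is a dict: "time_s": time; "q": joint angles; "dq": joint speeds; "effort": joint torques, N m; "tcp_pos": TCP position; "ee_rot": TCP orientation; "ft_force": force on the tool from outside, world axes, zero at the start; "wrist_torque": the same for the moment, N m; "width": opening from 0.0 (shut) to 1.0 (fully open); "gripper_force": force on a finger pad.
Only numpy, scipy, OpenCV 4.12 (cv2) and the standard library are available. Lean on these libraries where they do the work, as an engineer would, in place of code of your own. Each camera call takes 0.05 s, during which the arm holds its last target. There are 200 camera calls.

## Working session

There is one attempt and no reset: what is moved stays moved. The work goes in short steps, Python scripts to look and compute and a shell command to move; the robot and the scene stay as the last step left them, time stands still between calls to the robot, and variables do not carry over. Pictures are saved under pics/ and viewed, at most 10 in all, crops included, and the job is handed in when it is done.

```bash
ls; mkdir -p pics; python3 - <<'E'
from rig import monitor, eyes
import cv2, numpy as np
print(monitor.sense())
for n in ("side","top"):
    im=eyes.snapshot(n); cv2.imwrite(f"pics/{n}0.png",im[:,:,::-1])
    c=eyes.camera_info(n); print(n,{k:np.round(v,4).tolist() for k,v in c.items()})
    for l in ["fixture","spacer_mid","top_plate_mid","pin","pin_stand","nylon_block","square_tube"]:
        print(n,l,[(np.round(d["bbox"],1).tolist(),round(d["score"],2)) for d in eyes.recognise(n,l)[:2]])
E
```

```text
pics
{'time_s': 0.0, 'q': array([ 6.43790856e+01,  2.02619932e+01,  9.36303942e+01, -1.44800039e-03,
        6.61877803e+01, -1.37798066e-01]), 'dq': array([ 0.15191839, -0.09626839,  0.00626914,  0.01153827, -0.1212404 ,
        0.09330179]), 'effort': array([ 3.71424339e-04, -6.05262709e+01, -3.42063046e+01,  8.65758375e-05,
        9.30223876e-03, -1.38168295e-05]), 'tcp_pos': array([0.26870199, 0.56374992, 0.23055722]), 'ee_rot': array([-1.79919829e+02,  1.13110887e-03,  1.54517470e+02]), 'ft_force': array([ 0.08679557, -0.15373251, -0.33795307]), 'wrist_torque': array([-0.00742267,  0.03401479, -0.06704344]), 'gripper_force': 0.0, 'width': 1.0025044122875768}
side {'vertical_fov': 44.5344, 'cx': 326.1994, 'cy': 242.1129, 'R': [[0.9294, -0.369, 0.0074], [-0.1955, -0.5091, -0.8382], [0.313, 0.7776, -0.5453]], 't': [-0.4162, 0.1784, 1.5684]}
side fixture [([300.5, 263.4, 348.1, 302.6], 0.72)]
side spacer_mid [([335.7, 312.5, 359.6, 334.3], 0.69), ([260.5, 201.4, 293.8, 238.7], 0.34)]
side top_plate_mid [([392.3, 335.7, 424.3, 362.6], 0.76)]
side pin [([281.6, 180.2, 294.2, 203.4], 0.59)]
side pin_stand [([263.0, 204.0, 296.5, 235.8], 0.81)]
side nylon_block [([286.2, 191.0, 297.8, 209.4], 0.62)]
side square_tube []
top {'vertical_fov': 53.4804, 'cx': 325.1626, 'cy': 242.7291, 'R': [[0.0214, -0.9994, 0.0279], [-0.9934, -0.0244, -0.1118], [0.1124, -0.0253, -0.9933]], 't': [0.0049, 0.4734, 1.0912]}
top fixture [([335.1, 246.1, 386.7, 294.5], 0.75)]
top spacer_mid [([412.6, 247.3, 438.8, 279.9], 0.73), ([170.8, 232.1, 195.2, 262.7], 0.36)]
top top_plate_mid [([468.2, 215.6, 496.9, 242.9], 0.56)]
top pin [([169.4, 231.5, 196.9, 262.6], 0.76), ([334.1, 244.8, 385.2, 294.7], 0.53)]
top pin_stand [([180.2, 244.0, 230.3, 298.3], 0.91), ([172.6, 230.5, 197.4, 264.1], 0.5)]
top nylon_block [([130.9, 216.3, 168.2, 246.5], 0.59)]
top square_tube [([162.8, 190.3, 199.3, 212.3], 0.74)]
```

```bash
python3 - <<'E'
import cv2
t=cv2.imread("pics/top0.png"); s=cv2.imread("pics/side0.png")
cv2.imwrite("pics/t1.png",cv2.resize(t[170:320,110:520],None,fx=1.95,fy=1.95,interpolation=cv2.INTER_CUBIC))
cv2.imwrite("pics/s1.png",cv2.resize(s[150:390,220:460],None,fx=2.5,fy=2.5,interpolation=cv2.INTER_CUBIC))
E
```

```text
(no output)
```

View pics/t1.png

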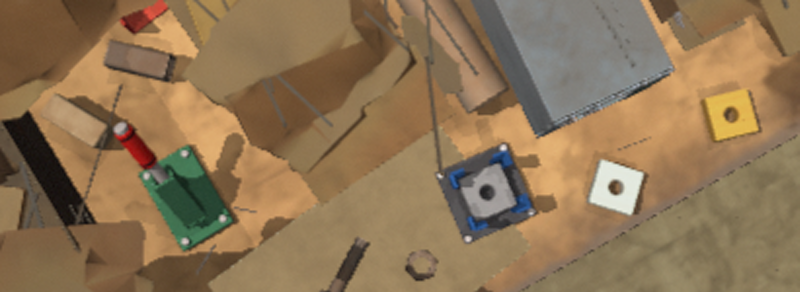

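View pics/s1.png

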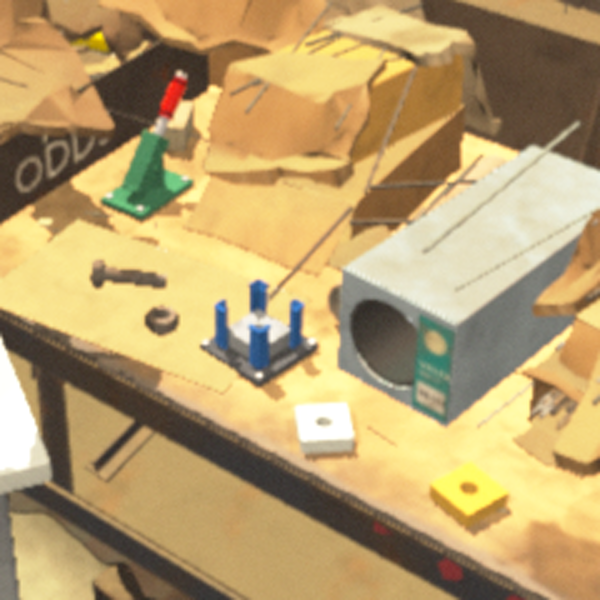

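The top view shows the fixture at about (360,270), spacer (425,266), plate (484,229), and the green stand with the red grip at about (178,243). The grey box corner is at about (387,240). Next I'll fit silhouette models in both cameras.

```bash
cat > h.py <<'E'
import numpy as np, cv2
from rig import monitor, eyes
from scipy.optimize import minimize
from scipy.spatial.transform import Rotation as Ro
def cam(n):
    c=eyes.camera_info(n); c["f"]=240/np.tan(np.radians(c["vertical_fov"]/2)); return c
C={n:cam(n) for n in("top","side")}
def proj(n,P):
    c=C[n]; X=np.atleast_2d(P)@np.array(c["R"]).T+np.array(c["t"])
    return np.c_[c["cx"]+c["f"]*X[:,0]/X[:,2], c["cy"]+c["f"]*X[:,1]/X[:,2]]
def back(n,u,v,z):
    c=C[n]; R=np.array(c["R"]); d=R.T@[(u-c["cx"])/c["f"],(v-c["cy"])/c["f"],1]; o=-R.T@c["t"]
    return o+d*(z-o[2])/d[2]
def box(x0,x1,y0,y1,z0,z1): return np.array([[x,y,z] for x in(x0,x1) for y in(y0,y1) for z in(z0,z1)])
BLK=[box(-.027,.027,-.027,.027,-.009,.009)]
g=.0288; GU=[]
for sx in(-1,1):
    for sy in(-1,1):
        a,b=sx*(g+.006),sx*(g+.006-.016); e,h=sy*(g+.006),sy*(g+.006-.016)
        GU+= [box(a,b,e,sy*g,.01,.064), box(a,sx*g,e,h,.01,.064)]
t=np.linspace(0,2*np.pi,24)
GR=[np.array([[.01*np.cos(a),.01*np.sin(a),z] for a in t for z in(.100-.128,.155-.128)])]
S=4
def render(n,parts,T,roi):
    m=np.zeros(((roi[3]-roi[1])*S,(roi[2]-roi[0])*S),np.uint8)
    for p in parts:
        q=(proj(n,T(p))+.5-roi[:2])*S
        cv2.fillConvexPoly(m,cv2.convexHull(np.round(q*16).astype(np.int32)),255,shift=4)
    return cv2.resize(m,None,fx=1/S,fy=1/S,interpolation=cv2.INTER_AREA)/255.
def mask(im,kind):
    h,s,v=[x.astype(int) for x in cv2.split(cv2.cvtColor(im,cv2.COLOR_RGB2HSV))]
    return {"white":(s<35)&(v>150),"yellow":(h>20)&(h<32)&(s>150)&(v>120),"blue":(h>100)&(h<125)&(s>120),
            "red":((h<6)|(h>172))&(s>150)&(v>90),"green":(h>50)&(h<90)&(s>90)}[kind].astype(float)
def fit(ims,kind,parts,T,x0,rois,step):
    M={n:mask(ims[n],kind)[r[1]:r[3],r[0]:r[2]] for n,r in rois.items()}
    def cost(x):
        e=0
        for n,r in rois.items():
            m=render(n,parts,lambda p:T(x,p),r); e+=np.abs(m-M[n]).sum()/M[n].sum()
        return e
    best=None
    for k in (1,.5):
        sim=np.vstack([x0]+[np.array(x0)+k*np.eye(len(x0))[i]*step[i] for i in range(len(x0))])
        r=minimize(cost,x0,method="Nelder-Mead",options=dict(initial_simplex=sim,maxiter=600,xatol=1e-5,fatol=1e-5)); x0=r.x
    return r.x,r.fun
def flat(z): return lambda x,p: p@Ro.from_euler("z",x[2],degrees=True).as_matrix().T+[x[0],x[1],z]
E
cat > m1.py <<'E'
from h import *
ims={n:cv2.imread(f"pics/{n}0.png")[:,:,::-1] for n in C}
for nm,kind,pt,bt,bs,parts,z,yaws in [("spacer","white",(425.5,263.5),(405,240,448,288),(328,302,368,342),BLK,.009,(0,30,60)),
   ("plate","yellow",(482.5,229),(460,208,504,250),(384,328,432,370),BLK,.009,(0,30,60)),
   ("fixture","blue",(360.5,268),(328,238,394,300),(295,255,355,310),GU,0,(0,30,60))]:
    x=back("top",*pt,.018 if z else .06)
    for roi in ({"top":bt,"side":bs},{"top":bt},{"side":bs}):
        b=min((fit(ims,kind,parts,flat(z),[x[0],x[1],y],roi,[.006,.006,15]) for y in yaws),key=lambda r:r[1])
        print(nm,list(roi),b[0].round(4),round(b[1],3))
def TP(x,p):
    zax=np.array([np.sin(x[4])*np.cos(x[3]),np.sin(x[4])*np.sin(x[3]),np.cos(x[4])])
    return p@Ro.align_vectors([zax],[[0,0,1]])[0].as_matrix().T+x[:3]
rr={"top":(165,225,200,258),"side":(270,172,305,205)}
x=back("top",178,243,.12)
for tl in(.7,):
  for az in(0,.5,1):
    b=fit(ims,"red",GR,TP,[*x,az,tl],rr,[.01,.01,.01,.3,.1]); print("pin",b[0].round(4),np.degrees(b[0][3:]).round(1),round(b[1],3))
for n,v in (("green top",[(152,178),(188,152),(227,216),(187,240)]),):
    for u in v: print(n,back("top",110+u[0]/1.95,170+u[1]/1.95,.012).round(3))
for u in [(540,137),(672,70),(475,0)]: print("box",back("top",110+u[0]/1.95,170+u[1]/1.95,.135).round(3))
for u in [(440,420),(343,362)]: print("box bottom side",back("side",220+u[0]/2.5,150+u[1]/2.5,0).round(3))
E
python3 m1.py
```

```text
spacer ['top', 'side'] [ 0.4247 -0.2237 73.6475] 0.657
spacer ['top'] [ 0.4259 -0.2243 73.6372] 0.163
spacer ['side'] [ 0.4273 -0.2109 72.6851] 0.412
plate ['top', 'side'] [ 0.5192 -0.3652 17.1801] 2.28
plate ['top'] [  0.5194  -0.3682 108.9445] 0.657
plate ['side'] [ 0.5215 -0.3626 56.306 ] 1.561
fixture ['top', 'side'] [ 0.4149 -0.0653 23.8348] 1.431
fixture ['top'] [ 0.4159 -0.0661 24.5447] 0.308
fixture ['side'] [ 0.4096 -0.0695 24.0286] 0.991
pin [0.4436 0.3252 0.1201 0.4253 0.6435] [24.4 36.9] 0.744
pin [0.4435 0.3254 0.1201 0.3772 0.6582] [21.6 37.7] 0.743
pin [0.4432 0.324  0.1216 0.622  0.9171] [35.6 52.5] 0.824
green top [0.423 0.337 0.012]
green top [0.456 0.295 0.012]
green top [0.379 0.245 0.012]
green top [0.35  0.291 0.012]
box [ 0.469 -0.113  0.135]
box [ 0.547 -0.258  0.135]
box [ 0.62  -0.039  0.135]
box bottom side [ 0.546 -0.252  0.   ]
box bottom side [ 0.491 -0.125  0.   ]
```

```bash
python3 - <<'E'
from h import *
ims={n:cv2.imread(f"pics/{n}0.png")[:,:,::-1] for n in C}
rois=[("side","white",(328,302,368,342)),("side","yellow",(384,328,432,370)),("side","blue",(295,255,355,310)),("top","yellow",(460,208,504,250)),("top","red",(165,225,200,258)),("side","red",(270,172,305,205)),("top","blue",(328,238,394,300))]
out=np.zeros((2*300,4*200,3),np.uint8)
for i,(n,k,r) in enumerate(rois):
    c=ims[n][r[1]:r[3],r[0]:r[2],::-1].copy(); m=mask(ims[n],k)[r[1]:r[3],r[0]:r[2]]
    hsv=cv2.cvtColor(c,cv2.COLOR_BGR2HSV); q=hsv[c.shape[0]//2-3,c.shape[1]//2+6]
    print(n,k,int(m.sum()),hsv[::6,::6].reshape(-1,3)[20:44:2].tolist() if i<4 else "")
    a=cv2.resize(c,(150,150),interpolation=cv2.INTER_NEAREST); b=cv2.resize((m*255).astype(np.uint8),(150,150),interpolation=cv2.INTER_NEAREST)
    y,x=(i//4)*300,(i%4)*200; out[y:y+150,x:x+150]=a; out[y+150:y+300,x:x+150]=b[...,None]
cv2.imwrite("pics/masks.png",out)
E
```

```text
side white 291 [[23, 117, 254], [20, 117, 245], [24, 5, 255], [0, 0, 255], [17, 102, 232], [23, 45, 230], [23, 44, 210], [22, 120, 252], [17, 88, 221], [16, 119, 156], [16, 131, 203], [30, 21, 61]]
side yellow 196 [[30, 151, 255], [27, 98, 255], [19, 121, 246], [28, 155, 255], [19, 183, 210], [29, 152, 255], [18, 120, 242], [18, 170, 192], [29, 151, 255], [19, 174, 174], [16, 85, 225], [22, 112, 251]]
side blue 255 [[25, 106, 251], [25, 109, 250], [21, 102, 231], [22, 117, 237], [23, 114, 254], [24, 111, 249], [106, 161, 199], [21, 97, 235], [24, 107, 250], [21, 126, 251], [25, 107, 251], [107, 148, 133]]
top yellow 343 [[21, 165, 226], [16, 131, 160], [15, 131, 195], [19, 165, 153], [18, 155, 92], [18, 148, 150], [15, 130, 198], [17, 157, 138], [17, 150, 153], [21, 164, 226], [15, 130, 192], [15, 128, 164]]
top red 159 
side red 102 
top blue 208
```

View pics/masks.png

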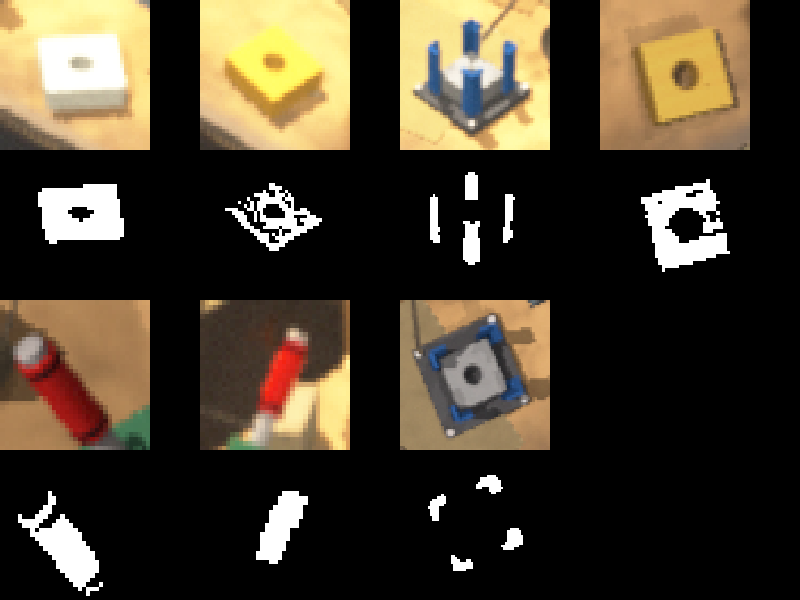

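```bash
cat > m2.py <<'E'
from h import *
import h
ims={n:cv2.imread(f"pics/{n}0.png")[:,:,::-1] for n in C}
def gc(n,r,b):
    c=np.ascontiguousarray(ims[n][r[1]:r[3],r[0]:r[2],::-1]); m=np.full(c.shape[:2],cv2.GC_BGD,np.uint8)
    x0,y0,x1,y1=[int(v) for v in (b[0]-r[0],b[1]-r[1],b[2]-r[0]+1,b[3]-r[1]+1)]
    m[y0-1:y1+1,x0-1:x1+1]=cv2.GC_PR_BGD; m[(y0+y1)//2-7:(y0+y1)//2+7,(x0+x1)//2-7:(x0+x1)//2+7]=cv2.GC_FGD
    k=ims[n][r[1]:r[3],r[0]:r[2]]
    cv2.grabCut(c,m,None,np.zeros((1,65)),np.zeros((1,65)),6,cv2.GC_INIT_WITH_MASK)
    f=np.zeros(ims[n].shape[:2]); f[r[1]:r[3],r[0]:r[2]]=(m&1); return f
for nm,bt,bs,x0 in [("spacer",(412.6,247.3,438.8,279.9),(335.7,312.5,359.6,334.3),[.425,-.222]),("plate",(468.2,215.6,496.9,242.9),(392.3,335.7,424.3,362.6),[.519,-.366])]:
    R={n:tuple(int(v) for v in (b[0]-12,b[1]-12,b[2]+12,b[3]+12)) for n,b in(("top",bt),("side",bs))}
    M={"top":gc("top",R["top"],bt),"side":gc("side",R["side"],bs)}
    h.mask=lambda im,k:M["top"] if im is ims["top"] else M["side"]
    for roi in (R,{"top":R["top"]},{"side":R["side"]}):
        b=min((fit(ims,"",BLK,flat(.009),[*x0,y],roi,[.006,.006,15]) for y in(0,30,60)),key=lambda r:r[1])
        print(nm,list(roi),b[0].round(4),round(b[1],3))
# screws of the fixture base
for n in C:
    s=cv2.cvtColor(ims[n],cv2.COLOR_RGB2GRAY)
    P=[]
    for sx,sy in((-1,-1),(1,-1),(1,1),(-1,1)):
        p=flat(.011)([.4159,-.0661,24.5],np.array([[sx*.042,sy*.042,0]])); u=proj(n,p)[0]
        x,y=np.round(u).astype(int); w=s[y-6:y+7,x-6:x+7].astype(float); hs=cv2.cvtColor(ims[n],cv2.COLOR_RGB2HSV)[y-6:y+7,x-6:x+7,1]
        w=np.clip(w-150,0,None)*(hs<60); yy,xx=np.mgrid[y-6:y+7,x-6:x+7]
        c=(np.sum(xx*w)/w.sum(),np.sum(yy*w)/w.sum()); P.append(back(n,*c,.011)[:2]); print(n,u.round(1),np.round(c,1),int(w.sum()))
    P=np.array(P); d=[P[2]-P[0],P[3]-P[1]]
    print(n,"centre",P.mean(0).round(4),"yaw",[round(np.degrees(np.arctan2(*v[::-1]))-o,1) for v,o in zip(d,(45,135))],"diag",np.linalg.norm(d,axis=1).round(4),"sides",[np.linalg.norm(P[i]-P[i-1]).round(4) for i in range(4)])
E
python3 m2.py
```

```text
spacer ['top', 'side'] [ 0.4241 -0.225  73.6112] 0.254
spacer ['top'] [  0.4263  -0.2257 -17.0255] 0.124
spacer ['side'] [ 0.4222 -0.2245 73.1801] 0.053
plate ['top', 'side'] [ 0.5192 -0.3665 13.6616] 0.54
plate ['top'] [ 0.5203 -0.3692 14.1861] 0.158
plate ['side'] [ 0.5167 -0.3641 25.4482] 0.363
top [382.3 277.6] [381.8 279. ] 61
top [368.  245.2] [367.7 245.3] 348
top [335.7 259. ] [335.2 259.8] 128
top [349.9 291.7] [349.6 292.1] 267
top centre [ 0.4143 -0.0652] yaw [np.float64(23.9), np.float64(24.6)] diag [0.1194 0.1194] sides [np.float64(0.0826), np.float64(0.0865), np.float64(0.0851), np.float64(0.0834)]
side [324.7 298.8] [323.1 299.6] 449
side [345.5 285.4] [344.2 286. ] 652
side [324. 273.] [323.3 277.6] 3724
side [303.1 285.7] [301.8 286.4] 458
side centre [ 0.4098 -0.0723] yaw [np.float64(23.2), np.float64(24.9)] diag [0.0997 0.1184] sides [np.float64(0.0831), np.float64(0.0848), np.float64(0.0701), np.float64(0.073)]
```

```bash
cat > p.py <<'E'
import sys, numpy as np
from scipy.spatial.transform import Rotation as Ro
from rig import monitor
def plan(pos,rpy,v=5.0,w=.17):
    s=monitor.sense(); R0=Ro.from_euler("xyz",s["ee_rot"],degrees=True); R1=Ro.from_euler("xyz",rpy,degrees=True)
    t=(R0.inv()*R1).as_rotvec(); n=int(np.ceil(np.linalg.norm(t)/w)) or 1
    d=R1.inv().apply(np.array(pos)-s["tcp_pos"])*100; m=int(np.ceil(np.linalg.norm(d)/v)) or 1
    print("turn total",t.round(3),n,"x",(t/n).round(3),"| then shift total cm",d.round(2),m,"x",(d/m).round(2))
if __name__=="__main__":
    a=[float(x) for x in sys.argv[1:7]]; plan(a[:3],a[3:])
E
python3 p.py .424 -.225 .18 180 0 73.6
```

```text
turn total [ 0.    -0.     1.412] 9 x [ 0.    -0.     0.157] | then shift total cm [-71.33  37.16   5.13] 17 x [-4.2   2.19  0.3 ]
```

```bash
python3 -m crank '[[0,0,0,0,0,0.157],[0,0,0,0,0,0.157],[0,0,0,0,0,0.157],[0,0,0,0,0,0.157],[0,0,0,0,0,0.157],[0,0,0,0,0,0.157],[0,0,0,0,0,0.157],[0,0,0,0,0,0.157],[0,0,0,0,0,0.157]]' 0 40
python3 -m crank '[[-4.2,2.19,0,0,0,0],[-4.2,2.19,0,0,0,0],[-4.2,2.19,0,0,0,0],[-4.2,2.19,0,0,0,0],[-4.2,2.19,0,0,0,0],[-4.2,2.19,0,0,0,0],[-4.2,2.19,0,0,0,0],[-4.2,2.19,0,0,0,0],[-4.2,2.19,0,0,0,0],[-4.2,2.19,0,0,0,0],[-4.2,2.19,0,0,0,0],[-4.2,2.19,0,0,0,0]]'
python3 -m crank '[[-4.2,2.19,0.5,0,0,0],[-4.2,2.19,0.5,0,0,0],[-4.2,2.19,1,0,0,0],[-4.2,2.19,1,0,0,0],[-4.2,2.19,1,0,0,0],[0,0,0,0,0,0],[0,0,0,0,0,0]]'
python3 p.py .424 -.225 .10 180 0 73.6
```

```text
time_s: 1.92
tcp_pos: [0.2689, 0.5642, 0.2313]
ee_rot: [180.0, -0.0, 73.3]
ft_force: [0.2, -0.1, 0.2]
width: 1.0
gripper_force: 0.0
time_s: 3.42
tcp_pos: [0.3786, 0.0049, 0.2317]
ee_rot: [179.9, -0.0, 73.6]
ft_force: [0.8, 0.3, 0.2]
width: 0.998
gripper_force: 0.0
time_s: 4.3
tcp_pos: [0.4235, -0.2256, 0.1911]
ee_rot: [-180.0, -0.0, 73.5]
ft_force: [0.6, -0.7, 0.3]
width: 1.0
gripper_force: 0.0
turn total [-0.001 -0.    -0.002] 1 x [-0.001 -0.    -0.002] | then shift total cm [0.08 0.03 9.11] 2 x [0.04 0.02 4.56]
```

```bash
python3 -m crank '[[0,0,4.5,0,0,0],[0,0,4.5,0,0,0],[0,0,4.5,0,0,0],[0,0,3,0,0,0],[0,0,1.5,0,0,0],[0,0,1,0,0,0],[0,0,0,0,0,0]]'
python3 -m crank '[[0,0,0,0,0,0],[0,0,0,0,0,0],[0,0,0,0,0,0],[0,0,0,0,0,0],[0,0,0,0,0,0],[0,0,0,0,0,0]]' 1 50
```

```text
time_s: 5.18
tcp_pos: [0.4241, -0.2258, 0.0015]
ee_rot: [180.0, 0.0, 73.6]
ft_force: [0.2, -0.4, -0.0]
width: 1.003
gripper_force: 0.0
time_s: 5.92
tcp_pos: [0.4244, -0.2263, 0.0024]
ee_rot: [179.9, 0.0, 73.5]
ft_force: [-1.5, 1.0, 9.6]
width: 0.617
gripper_force: 51.6
```

```bash
python3 -m crank '[[0,0,-1,0,0,0],[0,0,-3,0,0,0],[0,0,-4.5,0,0,0],[0,0,-4,0,0,0],[0,0,0,0,0,-0.142],[0,0,0,0,0,-0.142],[0,0,0,0,0,-0.142],[0,0,0,0,0,-0.142],[0,0,0,0,0,-0.142],[0,0,0,0,0,0],[0,0,0,0,0,0]]'
python3 p.py .4135 -.0665 .10 180 0 114.2
```

```text
time_s: 7.3
tcp_pos: [0.4239, -0.226, 0.1266]
ee_rot: [180.0, 0.0, 114.1]
ft_force: [-0.2, 0.3, -1.8]
width: 0.617
gripper_force: 53.7
turn total [ 0.     0.    -0.002] 1 x [ 0.     0.    -0.002] | then shift total cm [14.97  5.59  2.66] 4 x [3.74 1.4  0.67]
```

```bash
python3 -m crank '[[3.74,1.4,0,0,0,0],[3.74,1.4,0,0,0,0],[3.74,1.4,0,0,0,0],[3.74,1.4,0.5,0,0,0],[0,0,1,0,0,0],[0,0,1,0,0,0],[0,0,0,0,0,0],[0,0,0,0,0,0]]'
python3 - <<'E'
from h import *
for n in C:
    im=eyes.snapshot(n); cv2.imwrite(f"pics/{n}2.png",im[:,:,::-1])
t=cv2.imread("pics/top2.png")[210:320,300:420]; s=cv2.imread("pics/side2.png")[205:325,260:380]
cv2.imwrite("pics/v2.png",np.hstack([cv2.resize(t,(400,367),interpolation=cv2.INTER_CUBIC),cv2.resize(s,(400,400),interpolation=cv2.INTER_CUBIC)[:367]]))
p=monitor.sense()["tcp_pos"]; print(p,proj("top",p),proj("side",p))
E
```

```text
time_s: 8.3
tcp_pos: [0.4136, -0.0673, 0.1012]
ee_rot: [-180.0, -0.0, 114.1]
ft_force: [-0.2, -0.3, -1.7]
width: 0.616
gripper_force: 53.7
[ 0.41374099 -0.06716393  0.10143807] [[363.55826619 266.89131394]] [[323.92444652 259.33471514]]
```

View pics/v2.png

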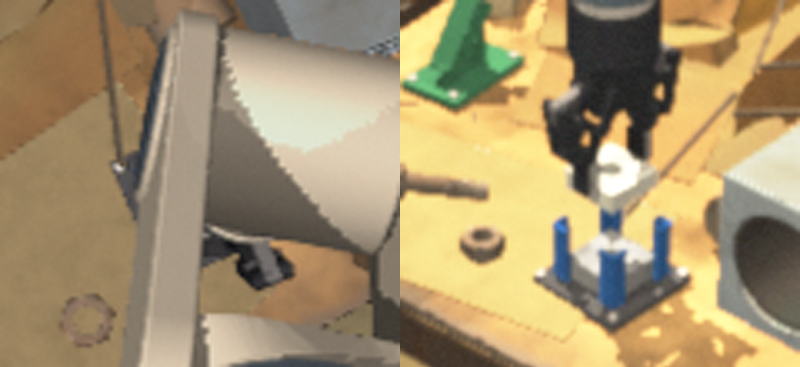

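The spacer hangs above the pocket in the side view, with its front corner in line with the front guide (both at x≈613 in the crop). The arm hides the fixture from the top camera. I'll run one numeric check in the side view.

```bash
python3 - <<'E'
from h import *
import h
ims={"side":cv2.imread("pics/side2.png")[:,:,::-1],"s0":0}
p=monitor.sense()["tcp_pos"]; z=p[2]+.0066
hsv=cv2.cvtColor(ims["side"],cv2.COLOR_RGB2HSV); roi=(305,240,348,275)
W=((hsv[...,1]<60)&(hsv[...,2]>140)).astype(float)
h.mask=lambda im,k:W
for y in (24.2,):
    b=fit(ims,"",BLK,flat(z),[p[0],p[1],y],{"side":roi},[.006,.006,4]); print("spacer side",b[0].round(4),round(b[1],3))
B=((hsv[...,0]>95)&(hsv[...,0]<130)&(hsv[...,1]>80)).astype(float)
# whole fixture silhouette pieces: guides in front of body only
h.mask=lambda im,k:B
for par in ([GU[i] for i in range(8)],):
    b=fit(ims,"",par,flat(0),[.4133,-.0663,24.2],{"side":(298,262,352,312)},[.004,.004,3]); print("fixture side",b[0].round(4),round(b[1],3),int(B[262:312,298:352].sum()))
# guide top centroids: image blue columns
m=B[262:312,298:352].astype(np.uint8); n,l,st,ce=cv2.connectedComponentsWithStats(m)
for i in range(1,n):
    if st[i,4]>15: print(st[i]+[298,262,0,0,0],ce[i]+[298,262])
c=flat(.064)([.4133,-.0663,24.2],np.array([[sx*.033,sy*.033,0] for sx in(-1,1) for sy in(-1,1)]))
print(proj("side",c).round(1))
k=flat(z+.009)([p[0],p[1],24.2],np.array([[sx*.027,sy*.027,0] for sx in(-1,1) for sy in(-1,1)]+[[0,0,0]])); print("expected spacer corners",proj("side",k).round(1))
ys,xs=np.nonzero(W[240:275,305:348]); print("white ext",xs.min()+305,xs.max()+305,ys.min()+240,ys.max()+240, "right corner row",240+ys[xs==xs.max()].mean(),"bottom col",305+xs[ys==ys.max()].mean())
E
```

```text
spacer side [ 0.4114 -0.0664 22.8256] 0.488
fixture side [ 0.4107 -0.0687 25.1439] 0.87 272
[321 269   5   5  21] [322.95238095 270.80952381]
[306 271   5  19  66] [308.21212121 280.33333333]
[336 271   5  18  67] [337.80597015 279.8358209 ]
[320 281   8  17 118] [323.22881356 288.69491525]
[[323.8 280.6]
 [306.6 270.4]
 [340.6 270.4]
 [323.4 260.7]]
expected spacer corners [[324.1 262.7]
 [309.8 254.6]
 [338.1 254.5]
 [323.8 246.8]
 [324.  254.6]]
white ext 306 341 248 274 right corner row 271.5 bottom col 313.0
```

```bash
python3 p.py .413 -.068 .068 180 0 114.2; python3 -m crank '[[-0.05,-0.03,1.7,0,0,0],[0,0,1.7,0,0,0],[0,0,0.5,0,0,0],[0,0,0.3,0,0,0],[0,0,0.3,0,0,0],[0,0,0,0,0,0]]'
```

```text
turn total [ 0.     0.    -0.001] 1 x [ 0.     0.    -0.001] | then shift total cm [-0.05 -0.1   3.34] 1 x [-0.05 -0.1   3.34]
time_s: 9.15
tcp_pos: [0.4136, -0.0672, 0.0564]
ee_rot: [180.0, 0.0, 114.2]
ft_force: [0.7, -0.1, -2.0]
width: 0.616
gripper_force: 53.6
```

```bash
python3 -m crank '[[0,0,0.5,0,0,0],[0,0,0.5,0,0,0],[0,0,0.5,0,0,0],[0,0,0.3,0,0,0],[0,0,0.3,0,0,0],[0,0,0,0,0,0]]'; python3 -m crank '[[0,0,0.2,0,0,0],[0,0,0.1,0,0,0],[0,0,0,0,0,0]]'
```

```text
time_s: 9.9
tcp_pos: [0.4133, -0.0671, 0.0351]
ee_rot: [-180.0, -0.0, 114.2]
ft_force: [0.3, 0.2, -1.8]
width: 0.62
gripper_force: 53.7
time_s: 10.28
tcp_pos: [0.4135, -0.0672, 0.0324]
ee_rot: [180.0, 0.0, 114.2]
ft_force: [-1.0, 0.4, 1.9]
width: 0.619
gripper_force: 54.0
```

```bash
python3 -m crank '[[0,0,0,0,0,0],[0,0,0,0,0,0],[0,0,0,0,0,0],[0,0,0,0,0,0],[0,0,0,0,0,0],[0,0,-2,0,0,0],[0,0,-4,0,0,0],[0,0,-5,0,0,0],[0,0,-3,0,0,0],[0,0,0,0,0,0.178],[0,0,0,0,0,0],[0,0,0,0,0,0]]' 0
python3 p.py .518 -.3665 .17 180 0 104
```

```text
time_s: 11.78
tcp_pos: [0.413, -0.0671, 0.1718]
ee_rot: [-179.9, -0.0, 104.2]
ft_force: [0.4, 0.2, -0.3]
width: 1.003
gripper_force: 0.0
turn total [-0.001 -0.     0.004] 1 x [-0.001 -0.     0.004] | then shift total cm [-31.59   2.94   0.18] 7 x [-4.51  0.42  0.03]
```

```bash
python3 -m crank '[[-4.51,0.42,0,0,0,0],[-4.51,0.42,0,0,0,0],[-4.51,0.42,0,0,0,0],[-4.51,0.42,0,0,0,0],[-4.51,0.42,0,0,0,0],[-4.51,0.42,0,0,0,0],[-4.51,0.42,0,0,0,0],[0,0,4.5,0,0,0],[0,0,4.5,0,0,0],[0,0,0,0,0,0],[0,0,0,0,0,0]]'
python3 - <<'E'
from h import *
ims={}
for n in C:
    ims[n]=eyes.snapshot(n); cv2.imwrite(f"pics/{n}3.png",ims[n][:,:,::-1])
t=cv2.imread("pics/top3.png")[220:310,310:420]; s=cv2.imread("pics/side3.png")[240:380,290:450]
cv2.imwrite("pics/v3.png",np.hstack([cv2.resize(t,(440,360),interpolation=cv2.INTER_CUBIC),cv2.resize(s,(411,360),interpolation=cv2.INTER_CUBIC)])[:,:800])
E
```

```text
time_s: 13.15
tcp_pos: [0.5191, -0.3666, 0.0832]
ee_rot: [180.0, 0.0, 104.1]
ft_force: [-0.4, 0.5, 0.4]
width: 1.002
gripper_force: 0.0
```

View pics/v3.png

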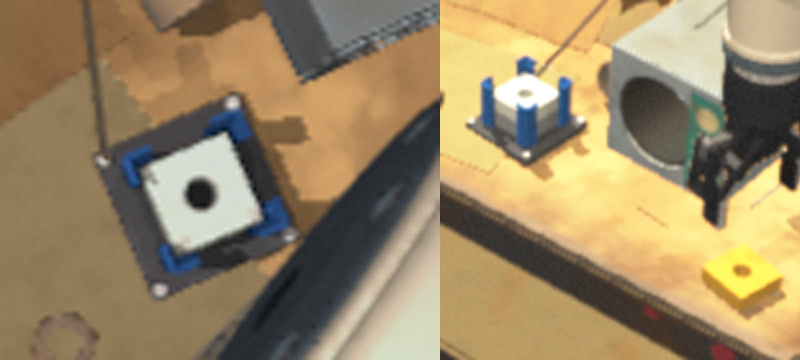

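The spacer is seated squarely inside the guides (hole at about (200,193) in the left crop, level in both views). The gripper is above the plate, so I'll descend and grip.

```bash
python3 -m crank '[[0,0,4,0,0,0],[0,0,2,0,0,0],[0,0,1.2,0,0,0],[0,0,0.7,0,0,0],[0,0,0,0,0,0]]'
python3 -m crank '[[0,0,0,0,0,0],[0,0,0,0,0,0],[0,0,0,0,0,0],[0,0,0,0,0,0],[0,0,0,0,0,0],[0,0,0,0,0,0]]' 1 70
```

```text
time_s: 13.88
tcp_pos: [0.5187, -0.3664, 0.0034]
ee_rot: [180.0, 0.0, 104.0]
ft_force: [-0.6, -0.3, 1.0]
width: 1.001
gripper_force: 0.0
time_s: 14.62
tcp_pos: [0.5188, -0.3667, 0.0045]
ee_rot: [180.0, 0.0, 104.0]
ft_force: [-2.2, 0.3, 7.4]
width: 0.609
gripper_force: 73.7
```

```bash
python3 -m crank '[[0,0,-1,0,0,0],[0,0,-3,0,0,0],[0,0,-4.5,0,0,0],[0,0,-5,0,0,-0.09],[0,0,0,0,0,-0.087],[0,0,0,0,0,0],[0,0,0,0,0,0]]'
python3 p.py .4133 -.0668 .14 180 0 114.2
python3 - <<'E'
from h import *
import h
im=cv2.imread("pics/top3.png")[:,:,::-1]; h.mask=lambda a,k:M
hs=cv2.cvtColor(im,cv2.COLOR_RGB2HSV); M=((hs[...,1]<60)&(hs[...,2]>150)).astype(np.uint8)
n,l,st,ce=cv2.connectedComponentsWithStats(M); i=l[264,357]; M=(l==i).astype(np.uint8); M=cv2.morphologyEx(M,cv2.MORPH_CLOSE,np.ones((7,7)))
M=M.astype(float); print(M.sum(),fit({"top":im},"",BLK,flat(.039),[.4133,-.0668,24.2],{"top":(330,240,390,300)},[.004,.004,3]))
E
```

```text
time_s: 15.5
tcp_pos: [0.518, -0.3659, 0.1376]
ee_rot: [-180.0, -0.1, 114.1]
ft_force: [-0.5, 0.4, -3.0]
width: 0.609
gripper_force: 74.3
turn total [-0.001 -0.001 -0.002] 1 x [-0.001 -0.001 -0.002] | then shift total cm [31.57  2.71 -0.24] 7 x [ 4.51  0.39 -0.03]
543.0 (array([ 0.41545453, -0.06471975, 24.81259031]), np.float64(0.0768425233813599))
```

```bash
python3 -m crank '[[4.51,0.39,0,0,0,0],[4.51,0.39,0,0,0,0],[4.51,0.39,0,0,0,0],[4.51,0.39,0,0,0,0],[4.51,0.39,0,0,0,0],[4.51,0.39,0,0,0,0],[4.51,0.39,0.5,0,0,0],[0,0,1.5,0,0,0],[0,0,1.5,0,0,0],[0,0,0,0,0,0],[0,0,0,0,0,0]]'
python3 - <<'E'
from h import *
import h
im=eyes.snapshot("side"); cv2.imwrite("pics/side4.png",im[:,:,::-1])
p=monitor.sense()["tcp_pos"]; print(p)
hs=cv2.cvtColor(im,cv2.COLOR_RGB2HSV); M=((hs[...,0]>22)&(hs[...,0]<34)&(hs[...,1]>125)).astype(np.uint8)
u=proj("side",p)[0].astype(int); roi=(u[0]-25,u[1]-25,u[0]+25,u[1]+20)
M=cv2.morphologyEx(M,cv2.MORPH_CLOSE,np.ones((3,3)))
h.mask=lambda a,k:M.astype(float)
print(fit({"side":im},"",BLK,flat(p[2]+.0045),[p[0],p[1],24.2],{"side":roi},[.004,.004,3]))
c=im[205:325,260:380,::-1]; cv2.imwrite("pics/v4.png",np.hstack([cv2.resize(c,(400,400),interpolation=cv2.INTER_CUBIC),cv2.resize(np.dstack([M*255]*3)[205:325,260:380],(400,400))]))
E
```

```text
time_s: 16.88
tcp_pos: [0.4142, -0.0672, 0.1034]
ee_rot: [-180.0, -0.0, 114.1]
ft_force: [0.6, 0.2, -2.2]
width: 0.608
gripper_force: 74.2
[ 0.414411   -0.06728946  0.10358533]
(array([ 0.41464397, -0.05549607, 24.05467514]), np.float64(2.370779108103418))
```

View pics/v4.png

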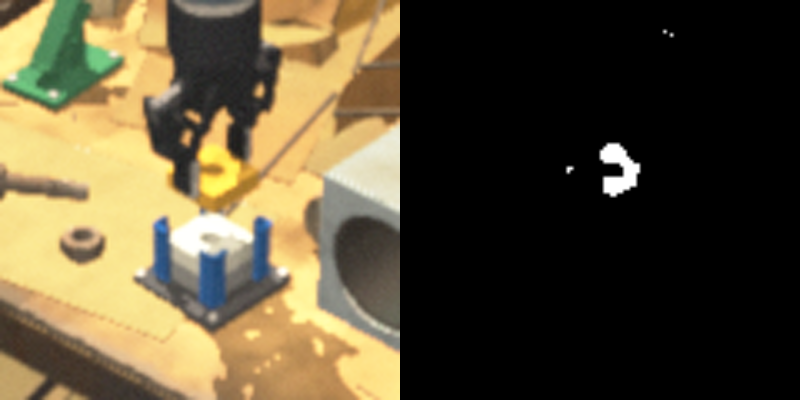

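The plate hangs over the spacer much as the spacer did over the pocket: corners at x≈168 and 258, guides at 161 and 261. I'll lower it.

```bash
python3 p.py .4135 -.0671 .08 180 0 114.2; python3 -m crank '[[0,-0.05,1.0,0,0,0],[0,-0.03,0.6,0,0,0],[0,0,0.5,0,0,0],[0,0,0.4,0,0,0],[0,0,0.4,0,0,0],[0,0,0.3,0,0,0],[0,0,0,0,0,0]]'
```

```text
turn total [ 0.     0.    -0.001] 1 x [ 0.     0.    -0.001] | then shift total cm [ 0.05 -0.08  2.36] 1 x [ 0.05 -0.08  2.36]
time_s: 17.8
tcp_pos: [0.4133, -0.0674, 0.0711]
ee_rot: [-180.0, -0.0, 114.2]
ft_force: [0.6, 0.0, -2.9]
width: 0.606
gripper_force: 74.3
```

```bash
python3 -m crank '[[0,0,0.4,0,0,0],[0,0,0.4,0,0,0],[0,0,0.4,0,0,0],[0,0,0.3,0,0,0],[0,0,0,0,0,0]]'; python3 -m crank '[[0,0,0.2,0,0,0],[0,0,0.1,0,0,0],[0,0,0.1,0,0,0],[0,0,0,0,0,0]]'
```

```text
time_s: 18.42
tcp_pos: [0.4132, -0.0674, 0.056]
ee_rot: [-180.0, -0.0, 114.2]
ft_force: [1.0, -0.3, -3.4]
width: 0.607
gripper_force: 74.3
time_s: 18.92
tcp_pos: [0.4134, -0.0674, 0.0525]
ee_rot: [180.0, 0.0, 114.2]
ft_force: [-1.6, -0.1, 1.7]
width: 0.607
gripper_force: 74.8
```

```bash
python3 -m crank '[[0,0,0,0,0,0],[0,0,0,0,0,0],[0,0,0,0,0,0],[0,0,0,0,0,0],[0,0,0,0,0,0],[0,0,-2,0,0,0],[0,0,-4,0,0,0],[0,0,-5,0,0,0],[0,0,-5,0,0,0],[0,0,-3,0,0,0],[0,0,0,0,0,0],[0,0,0,0,0,0]]' 0
cat > m3.py <<'E'
from h import *
import h
ims={n:cv2.imread(f"pics/{n}0.png")[:,:,::-1] for n in C}
def red(im):
    M=mask(im,"red").astype(np.uint8); return cv2.morphologyEx(M,cv2.MORPH_CLOSE,np.ones((3,3))).astype(float)
Ms={id(ims[n]):red(ims[n]) for n in C}
t=Ms[id(ims["top"])]
h.mask=lambda im,k:Ms[id(im)]
def TP(x,p):
    tl=np.radians(40); a=np.radians(x[3])
    zax=np.array([np.sin(tl)*np.cos(a),np.sin(tl)*np.sin(a),np.cos(tl)])
    return p@Ro.align_vectors([zax],[[0,0,1]])[0].as_matrix().T+x[:3]
R={"top":(172,234,200,258),"side":(270,172,305,205)}
for roi in (R,{"top":R["top"]},{"side":R["side"]}):
    for fz in (0,1):
        T=(lambda x,p:TP([x[0],x[1],.1196,x[2]],p)) if fz else (lambda x,p:TP([x[0],x[1],x[3],x[2]],p))
        x0=[.443,.325,32]+([] if fz else [.12]); b=fit(ims,"",GR,T,x0,roi,[.005,.005,6,.004]); print(list(roi),fz,b[0].round(4),round(b[1],3))
E
python3 m3.py
python3 - <<'E'
from h import *
t=eyes.snapshot("top"); s=eyes.snapshot("side")
cv2.imwrite("pics/top5.png",t[:,:,::-1]);cv2.imwrite("pics/side5.png",s[:,:,::-1])
a=cv2.imread("pics/top0.png")[215:305,160:240]; b=s[160:250,250:330,::-1]
cv2.imwrite("pics/v5.png",np.hstack([cv2.resize(x,(400,450),interpolation=cv2.INTER_CUBIC) for x in(a,s[245:335,285:365,::-1])]))
E
```

```text
time_s: 20.42
tcp_pos: [0.4129, -0.0674, 0.2415]
ee_rot: [-180.0, -0.0, 114.2]
ft_force: [-0.7, 0.1, -0.2]
width: 1.001
gripper_force: 0.0
['top', 'side'] 0 [ 0.4441  0.3256 24.2015  0.12  ] 0.569
['top', 'side'] 1 [ 0.4445  0.3266 25.9839] 0.578
['top'] 0 [ 0.4434  0.3249 26.1835  0.1198] 0.394
['top'] 1 [ 0.4437  0.325  27.983 ] 0.393
['side'] 0 [ 0.4434  0.3244 23.8796  0.1213] 0.167
['side'] 1 [ 0.4446  0.3274 24.2912] 0.166
```

View pics/v5.png

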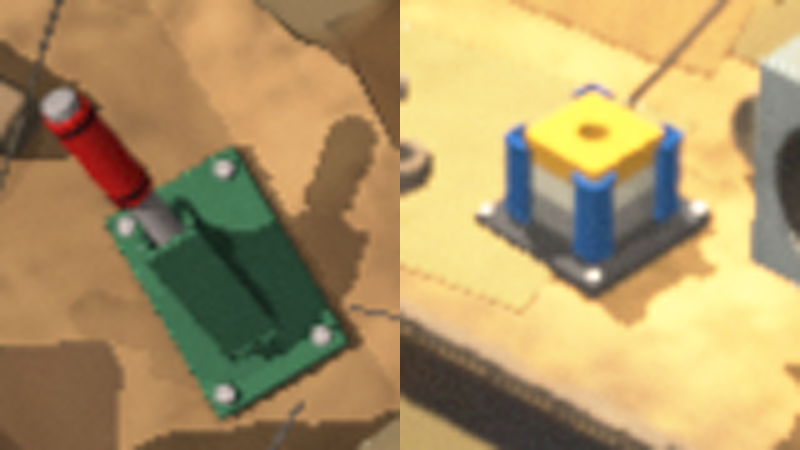

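The plate is seated squarely between the guides: level, with its edges parallel to the base. The pin grip comes out at about (.4437,.3255,.120), which matches the expected height of .1196. Next I'll turn and move above it.

```bash
python3 -m crank '[[0,0,0,0,0,-0.165],[0,0,0,0,0,-0.165],[0,0,0,0,0,-0.165],[0,0,0,0,0,-0.165],[0,0,0,0,0,-0.165],[0,0,0,0,0,-0.165],[0,0,0,0,0,-0.165],[0,0,0,0,0,-0.165],[0,0,0,0,0,-0.165],[0,0,0,0,0,-0.165],[0,0,0,0,0,0]]' 0.3
python3 p.py .4437 .3255 .24 180 0 209; python3 -c "
from rig import monitor;print(monitor.sense()['q'].round(1))"
```

```text
time_s: 21.9
tcp_pos: [0.4128, -0.0673, 0.2412]
ee_rot: [179.9, -0.1, -151.3]
ft_force: [0.4, -0.4, 0.2]
width: 0.703
gripper_force: 0.0
turn total [ 0.001 -0.002 -0.006] 1 x [ 0.001 -0.002 -0.006] | then shift total cm [-21.74  32.86   0.12] 8 x [-2.72  4.11  0.01]
[  -9.5    0.6  116.6   -0.    62.9 -128.1]
```

```bash
python3 -m crank '[[-2.72,4.11,0,0,0,0],[-2.72,4.11,0,0,0,0],[-2.72,4.11,0,0,0,0],[-2.72,4.11,0,0,0,0],[-2.72,4.11,0,0,0,0],[-2.72,4.11,0,0,0,0],[-2.72,4.11,0,0,0,0],[-2.72,4.11,0,0,0,0],[0,0,2.5,0,0,0],[0,0,0,0,0,0],[0,0,0,0,0,0]]'
python3 p.py .4437 .3255 .102 180 0 209
python3 - <<'E'
from h import *
for n in C: cv2.imwrite(f"pics/{n}6.png",eyes.snapshot(n)[:,:,::-1])
a=cv2.imread("pics/side6.png")[130:250,240:340]; b=cv2.imread("pics/top6.png")[185:305,130:230]
p=monitor.sense()["tcp_pos"]
for z in(.215,.12): print(z,(proj("side",[p[0],p[1],z])[0]-[240,130])*4,(proj("top",[p[0],p[1],z])[0]-[130,185])*4)
cv2.imwrite("pics/v6.png",np.hstack([cv2.resize(x,(400,480),interpolation=cv2.INTER_CUBIC) for x in(a,b)]))
E
```

```text
time_s: 23.28
tcp_pos: [0.4463, 0.325, 0.2174]
ee_rot: [-180.0, -0.0, -151.4]
ft_force: [-1.3, 0.5, 0.4]
width: 0.696
gripper_force: 0.0
turn total [-0.    -0.001 -0.007] 1 x [-0.    -0.001 -0.007] | then shift total cm [ 0.2   0.17 11.54] 3 x [0.07 0.06 3.85]
0.215 [192.91527469 124.66449737] [149.76595707 226.06005831]
0.12 [196.20225137 232.00292612] [203.50099421 246.47088354]
```

View pics/v6.png

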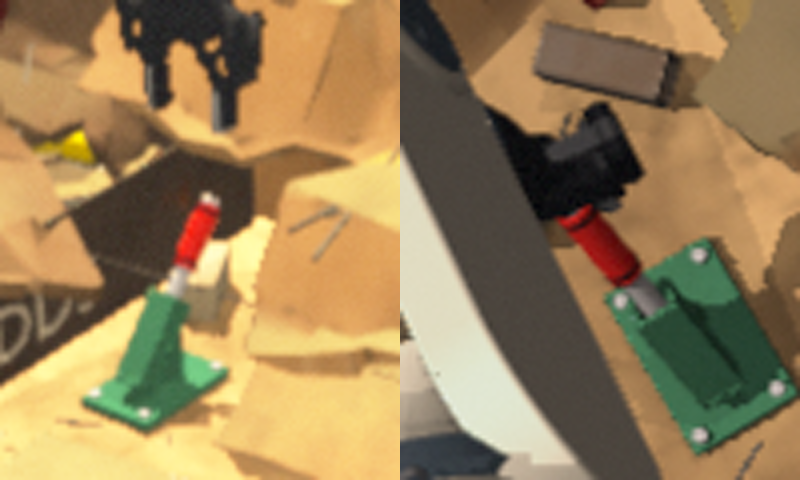

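The fingertips straddle the projected TCP, and the red grip in the side crop at about (197,235) matches the TCP's foot at (196,232). The top view agrees, so I'll descend.

```bash
python3 -m crank '[[0.2,0.1,3,0,0,0],[0,0,3,0,0,0],[0,0,3,0,0,0],[0,0,1.5,0,0,0],[0,0,1,0,0,0],[0,0,0,0,0,0]]'
python3 -m crank '[[0,0,0,0,0,0],[0,0,0,0,0,0],[0,0,0,0,0,0],[0,0,0,0,0,0],[0,0,0,0,0,0],[0,0,0,0,0,0]]' 1 90
```

```text
time_s: 24.12
tcp_pos: [0.4442, 0.3253, 0.1024]
ee_rot: [-180.0, -0.0, -151.3]
ft_force: [0.5, -0.0, 0.6]
width: 0.7
gripper_force: 0.0
time_s: 24.88
tcp_pos: [0.4448, 0.3255, 0.103]
ee_rot: [-180.0, 0.1, -151.3]
ft_force: [2.4, -3.3, 6.5]
width: 0.205
gripper_force: 87.1
```

```bash
python3 -m crank '[[-0.32,0.02,-0.38,0,0,0],[-0.32,0.02,-0.38,0,0,0],[-0.64,0.03,-0.77,0,0,0],[0,0,0,0,0,0]]'
```

```text
time_s: 25.38
tcp_pos: [0.456, 0.3327, 0.1185]
ee_rot: [-180.0, 0.1, -151.3]
ft_force: [2.7, -4.4, 2.8]
width: 0.205
gripper_force: 87.4
```

```bash
python3 -m crank '[[-1.28,-0.04,-1.53,0,0,0],[-1.28,0,-1.53,0,0,0],[-1.28,0,-1.53,0,0,0],[0,0,0,0,0,0]]'; python3 -m crank '[[-1.28,0,-1.53,0,0,0],[-0.64,0,-0.77,0,0,0],[0,0,-2,0,0,0],[0,0,-3,0,0,0],[0,0,0,0,0,0],[0,0,0,0,0,0]]'
```

```text
time_s: 25.88
tcp_pos: [0.4902, 0.3519, 0.1649]
ee_rot: [179.9, 0.2, -151.3]
ft_force: [-0.1, -0.3, -1.8]
width: 0.205
gripper_force: 87.3
time_s: 26.62
tcp_pos: [0.505, 0.3592, 0.2353]
ee_rot: [180.0, -0.1, -151.3]
ft_force: [0.3, -0.0, -2.3]
width: 0.204
gripper_force: 87.3
```

```bash
python3 -m crank '[[3,-0.3,-0.75,0,0,0],[4.4,-0.45,-0.75,0,0,0],[4.4,-0.45,-0.75,0,0,0],[4.4,-0.45,-0.75,0,0,0],[0,0,0,0,0,0],[0,0,0,0,-0.14,0],[0,0,0,0,-0.14,0],[0,0,0,0,-0.14,0],[0,0,0,0,-0.14,0],[0,0,0,0,-0.14,0],[0,0,0,0,0,0]]'
python3 -c "
from rig import monitor;print(monitor.sense()['q'].round(1))"
```

```text
time_s: 28.0
tcp_pos: [0.3694, 0.2657, 0.2637]
ee_rot: [-179.9, 39.8, -151.1]
ft_force: [-0.3, -0.6, -0.8]
width: 0.204
gripper_force: 87.7
[ 41.9 -14.9 137.5 -25.2  20.  -56.1]
```

```bash
python3 p.py .4249 -.0689 .245 -180 40 171
```

```text
turn total [ 0.422 -0.002  0.507] 4 x [ 0.106 -0.001  0.127] | then shift total cm [ -7.01 -32.18   8.32] 7 x [-1.   -4.6   1.19]
```

```bash
python3 -m crank '[[0,0,0,0.106,0,0.127],[0,0,0,0.106,0,0.127],[0,0,0,0.106,0,0.127],[0,0,0,0.106,0,0.127],[0,0,0,0,0,0]]'; python3 -m crank '[[-0.8,-3.7,0.95,0,0,0],[-1,-4.6,1.19,0,0,0],[-1,-4.6,1.19,0,0,0],[-1,-4.6,1.19,0,0,0],[-1,-4.6,1.19,0,0,0],[-1,-4.6,1.19,0,0,0],[-0.8,-3.7,0.95,0,0,0],[-0.4,-1.8,0.5,0,0,0],[0,0,0,0,0,0],[0,0,0,0,0,0]]'
python3 p.py .4249 -.0689 .215 -180 40 171; python3 -c "
from rig import monitor;print(monitor.sense()['q'].round(1))"
```

```text
time_s: 28.62
tcp_pos: [0.3668, 0.2686, 0.2601]
ee_rot: [-179.2, 38.3, 180.0]
ft_force: [0.0, 1.2, -1.3]
width: 0.201
gripper_force: 88.0
time_s: 29.88
tcp_pos: [0.453, -0.0078, 0.2393]
ee_rot: [-179.7, 37.3, 179.9]
ft_force: [0.1, 0.1, -2.9]
width: 0.199
gripper_force: 87.9
turn total [ 0.092 -0.046  0.122] 1 x [ 0.092 -0.046  0.122] | then shift total cm [ 2.95 -6.47  0.69] 2 x [ 1.48 -3.24  0.34]
[ -1.7 -12.3 138.2   2.2  16.7 -93.3]
```

```bash
python3 -m crank '[[0,0,0,0.046,-0.023,0.061],[0,0,0,0.046,-0.023,0.061],[1,-2.15,0,0,0,0],[1,-2.15,0,0,0,0],[1,-2.15,0,0,0,0],[0,0,0,0,0,0],[0,0,0,0,0,0]]'
python3 p.py .4249 -.0689 .215 -180 40 171
cat > m4.py <<'E'
from h import *
import sys
k=sys.argv[1]
for n in C: cv2.imwrite(f"pics/{n}{k}.png",eyes.snapshot(n)[:,:,::-1])
a=cv2.imread(f"pics/side{k}.png")[170:320,265:390]; b=cv2.imread(f"pics/top{k}.png")[200:320,300:400]
cv2.imwrite(f"pics/v{k}.png",np.hstack([cv2.resize(x,(400,480),interpolation=cv2.INTER_CUBIC) for x in(a,b)]))
im=cv2.imread(f"pics/side{k}.png")[:,:,::-1]
for x in([.4135,-.0671,.066],[.4135,-.0671,.229]): print(proj("side",x))
M=mask(im,"red"); ys,xs=np.nonzero(M[180:280,290:360]); print("red",len(xs),xs.mean()+290,ys.mean()+180)
E
python3 m4.py 7
```

```text
time_s: 30.75
tcp_pos: [0.4246, -0.0624, 0.2208]
ee_rot: [-179.7, 38.4, 174.3]
ft_force: [0.5, 0.5, -1.3]
width: 0.203
gripper_force: 88.1
turn total [ 0.031 -0.028  0.045] 1 x [ 0.031 -0.028  0.045] | then shift total cm [ 0.27 -0.64  0.53] 1 x [ 0.27 -0.64  0.53]
[[323.76672455 269.9503484 ]]
[[324.08630279 218.91680121]]
red 35 324.8 211.94285714285715
```

View pics/v7.png

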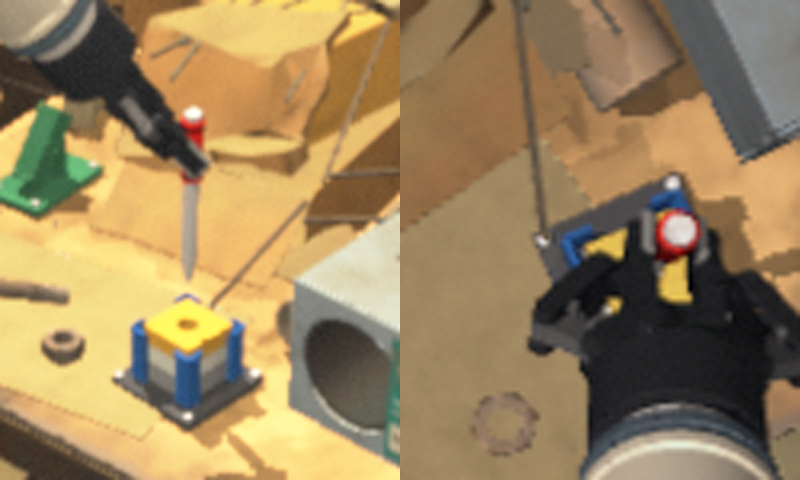

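```bash
cat > m5.py <<'E'
from h import *
from scipy.optimize import least_squares
def solve(st,sh,th,hole_side):
    def P(x):
        a=np.array([x[3],x[4],1]); a/=np.linalg.norm(a); return x[:3],x[:3]+.161*a
    def res(x):
        t,h=P(x); return np.r_[proj("side",t)[0]-st,proj("side",h)[0]-sh,proj("top",h)[0]-th]
    r=least_squares(res,[.4135,-.0671,.1,0,0]); t,h=P(r.x)
    print("tip",t.round(4),"head",h.round(4),"lean deg x,y",np.degrees(r.x[3:]).round(1),"res px",r.fun.round(1))
    print("hole side",back("side",*hole_side,.066).round(4),"tip at z as seen side",back("side",*st,t[2]).round(4))
import sys
if __name__=="__main__":
    solve((265+188/3.2,170+281/3.2),(265+193/3.2,170+113/3.2),(300+277/4,200+228/4),(265+187.5/3.2,170+323.5/3.2))
    print("top hole",back("top",360,268.2,.048).round(4)); s=monitor.sense(); print(s["tcp_pos"],s["ee_rot"],s["time_s"],s["q"].round(1))
E
python3 m5.py
```

```text
tip [ 0.4149 -0.0628  0.1034] head [ 0.4211 -0.0597  0.2642] lean deg x,y [2.2 1.1] res px [-0.  -0.   0.5 -0.1 -0.1  0.4]
hole side [ 0.4111 -0.0719  0.066 ] tip at z as seen side [ 0.4149 -0.0628  0.1034]
top hole [ 0.414  -0.0648  0.048 ]
[ 0.42467099 -0.06214413  0.22081343] [-179.63783305   38.37014072  174.40887206] 30.85 [ -10.8  -13.2  142.4   13.1   12.9 -106.9]
```

The pin is held upright and tapered end down, with the tip just above the hole in the side crop: (188,281) against (187,324). It leans about 2° and sits about 5 mm off, so I'll make a small correction.

```bash
python3 -m crank '[[0,0,0,0,-0.018,0],[0,0,0,0,-0.018,0],[0.31,-0.23,-0.06,0,0,0],[0.31,-0.23,-0.06,0,0,0],[0,0,0,0,0,0],[0,0,0,0,0,0],[0,0,0,0,0,0],[0,0,0,0,0,0]]'
python3 m4.py 8
```

```text
time_s: 31.85
tcp_pos: [0.4184, -0.0667, 0.2175]
ee_rot: [-179.6, 40.4, 174.4]
ft_force: [0.0, -0.1, -1.8]
width: 0.203
gripper_force: 88.0
[[323.76672455 269.9503484 ]]
[[324.08630279 218.91680121]]
red 31 322.7741935483871 213.4193548387097
```

View pics/v8.png

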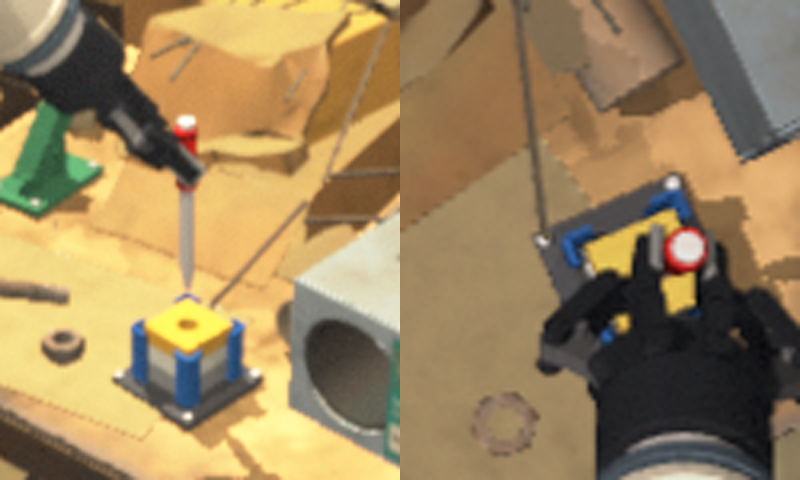

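```bash
python3 - <<'E'
from m5 import *
solve((265+187/3.2,170+288.5/3.2),(265+187/3.2,170+121.5/3.2),(300+286.5/4,200+246/4),(265+187.5/3.2,170+323.5/3.2))
for c in ([.4135,-.0671],[.4155,-.0647]):
  print("top head px if vertical over",c,(proj("top",[*c,.258])[0]-[300,200])*4+[400,0], "side tip/head",[((proj("side",[*c,z])[0]-[265,170])*3.2).round(1) for z in(.066,.097,.258)])
# plate corners visible in top: expected
p=flat(.066)([.4155,-.0647,24.5],np.array([[a*.027,b*.027,0] for a in(-1,1) for b in(-1,1)]+[[0,0,0]])); print(((proj("top",p)-[300,200])*4+[400,0]).round(0).tolist())
E
```

```text
tip [ 0.4121 -0.0678  0.0996] head [ 0.4134 -0.0647  0.2605] lean deg x,y [0.5 1.1] res px [-0.  -0.   0.4 -0.  -0.1  0.2]
hole side [ 0.4111 -0.0719  0.066 ] tip at z as seen side [ 0.4121 -0.0678  0.0996]
top head px if vertical over [0.4135, -0.0671] [690.56029184 247.33477489] side tip/head [array([188.1, 319.8]), array([188.2, 290.2]), array([189.3, 125.5])]
top head px if vertical over [0.4155, -0.0647] [685.44294132 242.90813292] side tip/head [array([189.2, 317.8]), array([189.4, 288.2]), array([190.5, 123.6])]
[[706.0, 293.0], [619.0, 331.0], [668.0, 206.0], [580.0, 243.0], [643.0, 268.0]]
```

The solve puts the pin within about 1° of upright, its tip at z≈.10 (about 35 mm above the plate) and 1–2 mm from the hole axis in both views. I'll let it settle and hand in.

```bash
python3 -m crank '[[0,0,0,0,0,0],[0,0,0,0,0,0],[0,0,0,0,0,0],[0,0,0,0,0,0]]'; python3 -c "
from rig import close_job; print(close_job())"
```

```text
time_s: 32.45
tcp_pos: [0.4183, -0.0668, 0.2174]
ee_rot: [-179.6, 40.4, 174.4]
ft_force: [-0.4, -0.1, -1.7]
width: 0.207
gripper_force: 88.0
the job is handed in; nothing more can be done
None
```

The job is handed in at 32.5 s: the spacer and top plate are seated and released in the fixture, and the arm holds the pin about 1° from upright, tip down, roughly 35 mm above the plate and, by the images, within a few millimetres of the hole's axis; the block and tube were not touched.

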